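# Free the probe thermometer from under its hold-down finger

## Task

Take the probe thermometer out of its bench holder: first swing the spring-loaded hold-down finger up by its orange cross grip until it stays open by itself, with the thermometer still lying in the holder, then lift the thermometer out and lay it lengthways, display up, wholly on the blue board without dropping it. Leave the finger standing open.

Things in the scene. Friction and masses are not known exactly. Their poses are not given: they have to be found in the camera images.
- hold_finger (a joint): Opening angle (rad) of the holder's steel hold-down finger: about 0 with its pad pressing on the thermometer's probe, 2.0 fully open, leaning back past upright. Over-centre spring: let go below about 1.0 it snaps shut; brought beyond 1.2 and let go, it snaps open by itself and stays. Lifting takes 2 to 3 N at the cross grip at first, less towards 1.0.
- cross_grip (a point): Centre of the orange grip on the finger's free end: a level bar 16 mm thick, 24 mm long along the point's y, 64 mm above the table at the start (point z up, x level towards the hinge). Pinch its flat ends from above; it may turn in the grip. The hinge axis, parallel to y, lies 62 mm along the point's +x and 22 mm along -z: the grip swings on a 66 mm arc up and over. The point turns with the finger.
- thermometer: White probe thermometer, 167 mm long, 55 g, clamped 26 mm above the table in the grey fixed holder. Origin: mid-length, underside; x to the probe tip, z up out of the display. Grasp the head (x -84 to -22 mm, 34 wide, 16 tall) across y at x = -53 with the fingertips 2 to 4 mm above its underside, so that it can be laid flat. The finger crosses the 3.6 mm probe at x = +32. It lifts straight up.
- board: Plain blue plastic board, 160 x 250 x 10 mm, fixed to the table; origin at the centre of its underside, so the top is at 10 mm; y is its long direction.

How it is judged:
By the outcome, as a careful person would: the job done as asked, in the order asked, and still so for the second after the job is handed in, with the robot touching nothing.
It also fails if it takes over 53 s, if anything falls off the work surface, if the arm or the gripper's body presses on something with over 40 N, if the wrist force passes 120 N, or if a joint passes its speed limit or range.

## Robot

A 6-joint arm with a two-finger parallel gripper is mounted at the origin on a cart in front of the work surface, level with it; the furniture and walls round the work are solid. World frame = base frame: x ahead of the robot, y to its left, z up, the work surface at z = 0. Lengths are in m, angles in rad, forces in N, time in s.
With the tool pointing down it reaches from about 0.375 to 0.925 m from the base axis. Payload 5.7 kg.
Tool frame: the origin (TCP) lies between the finger pads; the fingertips stand 22 mm ahead of it and the grasp point (between the pads) lies 3 mm ahead of it; x points along the fingers, y is the direction in which the jaws open and shut, and the axes are right-handed (so a half turn about x gives the same grasp; the last joint's range is limited). The gripper opens to 88 mm and grips with 3 to 60 N. Pads are 20 mm wide; open, the fingers measure 115 mm over their backs; the gripper's body (75 mm by 178 mm) begins 61 mm behind the grasp point.
Start: joints at [1.233, 0.359, 1.51, -0, 1.272, -0.115], TCP at [0.133, 0.585, 0.245] pointing down, gripper open.
Joint ranges: [-2.97, 2.97], [-1.01, 2.36], [0.21, 2.38], [-0.96, 4.11], [0.2, 2.71], [-2.98, 2.98]. Speed limits (rad/s): [2.39, 2.39, 3.14, 3.14, 3.14, 3.14].

## Interface

Orientations are given as [roll, pitch, yaw] about the fixed x, y, z axes, in that order (R = Rz(yaw) Ry(pitch) Rx(roll)).
In Python, from station import arm, optics gives the robot as it stands.
- The arm moves only by the shell command python3 -m handwheel 'ROWS' [FORCE]. ROWS is JSON, a list of rows, each a list of 7 numbers: the finger opening in mm, from 0 to 87.8, then the shift along the world's x, y, z in units of 30 mm (1.0 is 30 mm), then the turn, a rotation vector about the world's x, y, z in units of 5 degrees (1.0 is 5 degrees). In form: [[gripper, dx, dy, dz, ax, ay, az], ...]. A call has 1 to 12 rows; each row is the pose to reach, as a shift and turn from the pose commanded when the call began; what a row does not reach only later rows make up. A row lasts 1/12 s, in which the tool goes at most 41.7 mm and 7.16 degrees, less where a joint would pass 70% of its speed; a pose out of reach is approached as far as the arm can. A call with a gripper value outside its range is refused whole. The fingers move at their own pace and stop on an object; FORCE is the grip in N (left out, the last holds). Time passes only in rows, so rows that repeat a pose let the fingers close. It gives the time, the measured TCP pose, the force and the opening at its end, in the units of the state.
- arm.get_obs(): the state, without advancing time (a new reading comes with each control period).
- optics.capture(name): name is "side" or "top" or "wrist"; returns a dict with "frame" (400x640x3 uint8, blue, green, red), "range_z" (400x640 float32, m along the optical axis (not along the pixel's ray), 0 where there is no reading), "camera_matrix" (3x3 intrinsics, pixels), "pose" (4x4, takes a point from camera to world coordinates). Camera axes: x right, y up, looking along -z (the intrinsics and any distortion apply to the point x, -y, -z); pixel columns grow to the right and rows downward; lengths in m; the calibration is good to about 2 mm. A picture is of the moment at which its call begins.
- arm.job_done(): hands the job in, once; it reports no verdict.
Trained networks look in the newest picture that a camera, given by its name, has taken for a name from the list of things; names that differ only in an ending like _2 or _b are one class to them, and where a whole thing is asked for, a point or a joint stands for the part that bears it (a point fixed in the world has none). Each returns a list of dicts, best first, with "score" (0 to 1); they miss things now and then, are a little off and sometimes report something else, mostly with a low value. They report only what shows in the picture. A call takes as long as a camera call.
- optics.look_for(query, camera): "box" ([left, top, right, bottom] in pixels, round what is visible of it).
The state is a dict: "t": time; "q": joint angles; "joint_velocities": joint speeds; "joint_torque": joint torques, N m; "tool_pos": TCP position; "tool_rot": TCP orientation; "ft_force": force on the tool from outside, world axes, zero at the start; "ft_torque": the same for the moment, N m; "opening": finger opening in m.
Only numpy, scipy, OpenCV 4.12 (cv2) and the standard library are available. Lean on these libraries where they do the work, as an engineer would, in place of code of your own. Each camera call takes 0.05 s, during which the arm holds its last target.

## Working session

There is one attempt and no reset: what is moved stays moved. The work goes in short steps, Python scripts to look and compute and a shell command to move; the robot and the scene stay as the last step left them, time stands still between calls to the robot, and variables do not carry over. Pictures are saved under pics/ and viewed, and the job is handed in when it is done.

```bash
mkdir -p pics; ls; cat > h.py <<'E'
import numpy as np, cv2
from station import arm, optics
def cap(n,fn=None):
    c=optics.capture(n)
    if fn: cv2.imwrite('pics/'+fn,c['frame'])
    return c
def pt(c,u,v,z=None):
    K=c['camera_matrix'];T=c['pose']
    d=np.array([(u-K[0,2])/K[0,0],-(v-K[1,2])/K[1,1],-1.])
    if z is None:
        r=c['range_z'][int(round(v)),int(round(u))]; return T[:3,:3]@(d*r)+T[:3,3]
    w=T[:3,:3]@d; return T[:3,3]+w*(z-T[2,3])/w[2]
E
python3 - <<'E'
from h import *
o=arm.get_obs();print({k:np.round(v,3) for k,v in o.items()})
for n in ['side','top','wrist']:
    c=cap(n,n+'0.png');print(n,c['camera_matrix'].round(1).tolist(),c['pose'].round(3).tolist(),[k for k in c])
    for q in ['hold_finger','cross_grip','thermometer','board']:
        for d in optics.look_for(q,n)[:2]: print(q,d)
E
```

```text
pics
{'t': np.float64(0.0), 'q': array([ 1.233,  0.359,  1.511, -0.   ,  1.272, -0.115]), 'joint_velocities': array([-0.   , -0.001, -0.001, -0.   ,  0.001, -0.   ]), 'joint_torque': array([-1.0000e-03, -5.1537e+01, -2.7072e+01,  6.8000e-02,  3.5000e-02,
       -0.0000e+00]), 'tool_pos': array([0.132, 0.585, 0.244]), 'tool_rot': array([-1.669,  1.569, -1.891]), 'ft_force': array([-0.07 , -0.431,  0.354]), 'ft_torque': array([-0.047, -0.   ,  0.025]), 'opening': np.float64(0.088)}
side [[440.7, 0.0, 322.4], [0.0, 440.7, 199.6], [0.0, 0.0, 1.0]] [[0.984, 0.091, -0.154, 0.336], [-0.178, 0.552, -0.815, -0.904], [0.011, 0.829, 0.559, 0.699], [0.0, 0.0, 0.0, 1.0]] ['frame', 'range_z', 'camera_matrix', 'pose']
hold_finger {'box': [303.1, 176.0, 317.8, 192.9], 'score': 0.68}
hold_finger {'box': [294.0, 157.6, 316.2, 169.7], 'score': 0.44}
thermometer {'box': [302.5, 177.3, 319.1, 192.3], 'score': 0.56}
board {'box': [284.7, 245.9, 393.7, 341.8], 'score': 0.85}
top [[517.5, 0.0, 323.1], [0.0, 517.5, 204.5], [0.0, 0.0, 1.0]] [[0.018, 0.986, -0.165, 0.339], [-1.0, 0.017, -0.007, 0.008], [-0.004, 0.165, 0.986, 1.117], [0.0, 0.0, 0.0, 1.0]] ['frame', 'range_z', 'camera_matrix', 'pose']
hold_finger {'box': [217.6, 194.5, 230.7, 229.1], 'score': 0.54}
cross_grip {'box': [215.1, 195.8, 228.9, 226.9], 'score': 0.76}
thermometer {'box': [201.4, 204.1, 280.3, 225.5], 'score': 0.81}
board {'box': [375.8, 180.0, 502.3, 273.8], 'score': 0.77}
wrist [[296.1, 0.0, 318.0], [0.0, 296.1, 204.1], [0.0, 0.0, 1.0]] [[0.221, -0.938, -0.266, 0.059], [0.975, 0.212, 0.061, 0.601], [-0.001, -0.273, 0.962, 0.385], [0.0, 0.0, 0.0, 1.0]] ['frame', 'range_z', 'camera_matrix', 'pose']
```

View pics/side0.png

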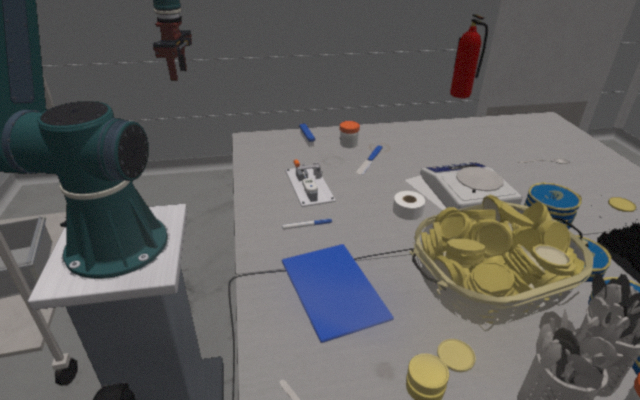

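View pics/top0.png

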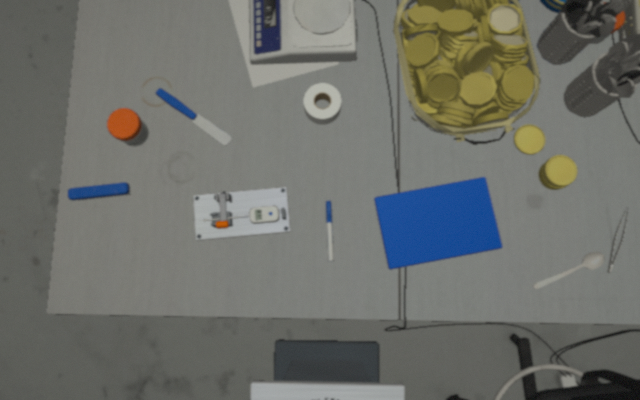

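View pics/wrist0.png

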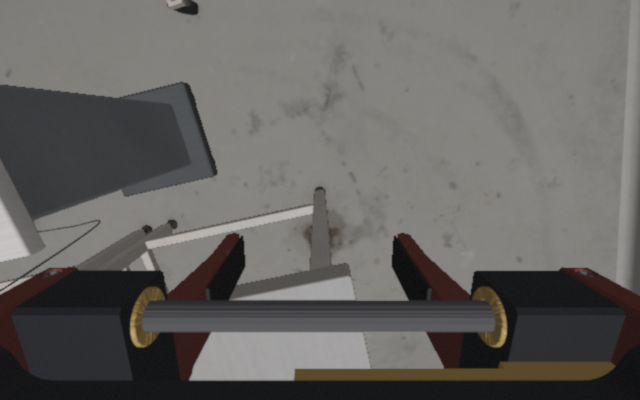

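```bash
python3 - <<'E'
import cv2
i=cv2.imread('pics/top0.png')[150:260,180:320];cv2.imwrite('pics/top0z.png',cv2.resize(i,None,fx=5,fy=5,interpolation=cv2.INTER_CUBIC))
i=cv2.imread('pics/side0.png')[120:240,260:400];cv2.imwrite('pics/side0z.png',cv2.resize(i,None,fx=5,fy=5,interpolation=cv2.INTER_CUBIC))
E
```

```text
(no output)
```

View pics/top0z.png

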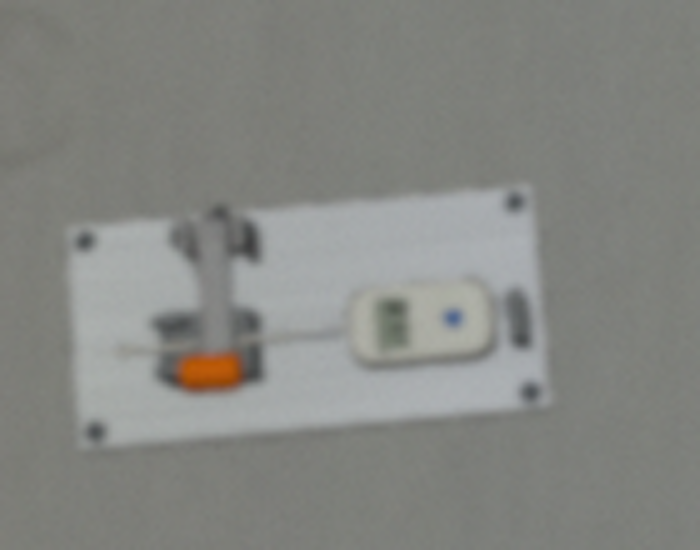

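View pics/side0z.png

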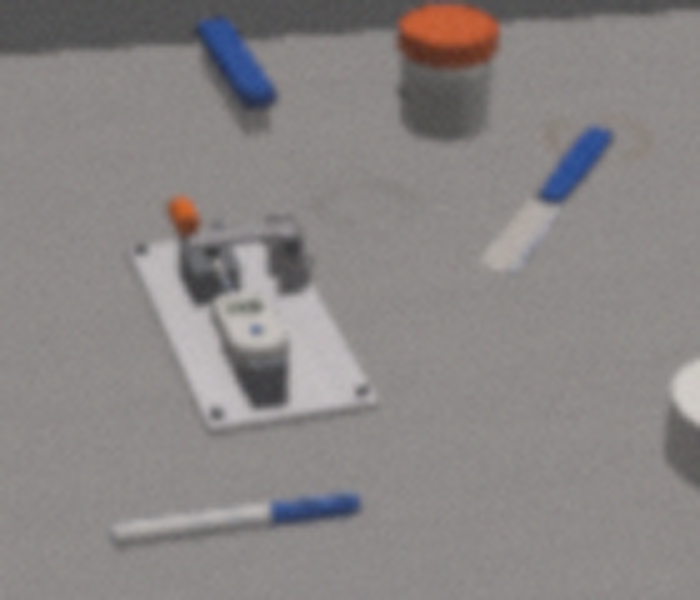

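The top view shows the holder at about px (195–290, 187–240): the orange grip is at (222, 224), on the robot's side of the finger, and the head is at (264, 215) with the probe pointing left (+y). The board is at (438, 223). In the side view the grip is at (297, 163).

```bash
cat >> h.py <<'E'
def ray(c,u,v):
    a=c['pose'][:3,3]; b=pt(c,u,v,0.)-a; return a,b/np.linalg.norm(b)
def tri(*L):
    A=np.zeros((3,3));B=np.zeros(3);
    for c,u,v in L:
        a,d=ray(c,u,v);P=np.eye(3)-np.outer(d,d);A+=P;B+=P@a
    x=np.linalg.solve(A,B); return x,[np.linalg.norm((np.eye(3)-np.outer(ray(*l)[1],ray(*l)[1]))@(x-l[0]['pose'][:3,3])) for l in L]
def blob(c,lo,hi,box):
    l,t,r,b=box;h=cv2.cvtColor(c['frame'],cv2.COLOR_BGR2HSV)
    m=cv2.inRange(h,np.array(lo),np.array(hi));mm=np.zeros_like(m);mm[t:b,l:r]=m[t:b,l:r];return mm
E
python3 - <<'E'
from h import *
t=cap('top');s=cap('side')
mt=blob(t,(2,140,90),(20,255,255),(205,205,245,240));ms=blob(s,(2,130,80),(20,255,255),(285,150,310,175))
def cen(m): v,u=np.nonzero(m);return u.mean(),v.mean(),len(u)
a=cen(mt);b=cen(ms);print(a,b)
print('grip tri',tri((t,*a[:2]),(s,*b[:2])))
print('grip depth top',pt(t,*a[:2]),'side',pt(s,*b[:2]), 'z64',pt(t,*a[:2],.068))
v,u=np.nonzero(mt);P=np.array([pt(t,x,y,.07) for x,y in zip(u,v)]);print('grip ext',P.min(0),P.max(0))
r=cv2.minAreaRect(np.c_[u,v].astype(np.float32));print(r)
print('head',pt(t,264.2,214.6),pt(t,264.2,214.6,.042),'tip',pt(t,204,220,.035),'side head',pt(s,310,183.6))
print('head tri',tri((t,264.2,214.6),(s,310.3,183.9)))
mb=blob(t,(100,120,50),(130,255,255),(360,165,515,285));v,u=np.nonzero(mb);r=cv2.minAreaRect(np.c_[u,v].astype(np.float32))
bp=cv2.boxPoints(r);W=np.array([pt(t,*p,.010) for p in bp]);print('board',W.round(4),W.mean(0),pt(t,*r[0]))
print([np.linalg.norm(W[i]-W[i-1]) for i in range(4)])
mw=cv2.inRange(cv2.cvtColor(t['frame'],cv2.COLOR_BGR2HSV)[180:245,185:300],(0,0,150),(180,60,255))
print('table',pt(t,320,280),'plate',pt(t,240,230))
E
```

```text
(np.float64(221.53333333333333), np.float64(223.8), 75) (np.float64(296.2916666666667), np.float64(162.41666666666666), 24)
grip tri (array([0.4704212 , 0.22262299, 0.06610662]), [np.float64(0.0008649073217093135), np.float64(0.0008649073217094693)])
grip depth top [0.47047087 0.2212665  0.07261941] side [0.46831604 0.21212076 0.07193079] z64 [0.47105305 0.22221032 0.068     ]
grip ext [0.46411082 0.21042405 0.07      ] [0.47674903 0.23328991 0.07      ]
((221.5, 224.0), (6.0, 11.0), 90.0)
head [0.49584806 0.13927689 0.0383862 ] [0.49532205 0.13883671 0.042     ] tip [0.48265426 0.26639697 0.035     ] side head [0.49603435 0.13291511 0.04540637]
head tri (array([0.49669141, 0.13897375, 0.04040373]), [np.float64(0.0011277547498363561), np.float64(0.0011277547498363902)])
board [[ 0.542  -0.0947  0.01  ]
 [ 0.595  -0.343   0.01  ]
 [ 0.4384 -0.3671  0.01  ]
 [ 0.3875 -0.1244  0.01  ]] [ 0.49069518 -0.23231923  0.01      ] [ 0.49016624 -0.23281913  0.00667103]
[np.float64(0.1572575188756579), np.float64(0.2538587938102764), np.float64(0.15844623571699043), np.float64(0.24799676314176128)]
table [ 3.62359421e-01  1.95691591e-02 -1.37885143e-04] plate [0.46564199 0.19366344 0.00970496]
```

```bash
python3 -m handwheel '[[80,6,-6,-1,0,0,1.5],[80,11.2,-11.9,-2,0,0,3.8],[80,11.2,-11.9,-2,0,0,3.8],[80,11.2,-11.9,-2,0,0,3.8],[80,11.2,-11.9,-2,0,0,3.8],[80,11.2,-11.9,-2,0,0,3.8],[80,11.2,-11.9,-2,0,0,3.8],[80,11.2,-11.9,-2,0,0,3.8],[80,11.2,-11.9,-2,0,0,3.8],[80,11.2,-11.9,-2,0,0,3.8],[80,11.2,-11.9,-2,0,0,3.8],[80,11.2,-11.9,-2,0,0,3.8]]' 20
python3 -m handwheel '[[80,0,0,0,0,0,0],[80,0,0,0,0,0,0],[80,0,0,0,0,0,0]]'
python3 - <<'E'
from h import *
c=cap('wrist','w1.png');print(c['pose'].round(3).tolist())
for q in ['hold_finger','cross_grip','thermometer']:
    for d in optics.look_for(q,'wrist')[:2]: print(q,d)
E
```

```text
t: 1.85
tool_pos: [0.4701, 0.2262, 0.1846]
tool_rot: [-0.032, 1.57, 0.076]
ft_force: [0.2, 0.0, 0.5]
opening: 0.0798
t: 2.1
tool_pos: [0.4682, 0.2282, 0.1845]
tool_rot: [2.818, 1.57, 2.925]
ft_force: [-0.3, 0.3, -0.9]
opening: 0.08
[[-0.108, -0.957, -0.27, 0.393], [0.994, -0.104, -0.029, 0.219], [-0.0, -0.272, 0.962, 0.325], [0.0, 0.0, 0.0, 1.0]]
hold_finger {'box': [296.4, 199.1, 326.5, 264.8], 'score': 0.94}
cross_grip {'box': [296.6, 195.9, 325.0, 261.9], 'score': 0.83}
thermometer {'box': [199.9, 199.7, 357.3, 227.3], 'score': 0.76}
```

View pics/w1.png

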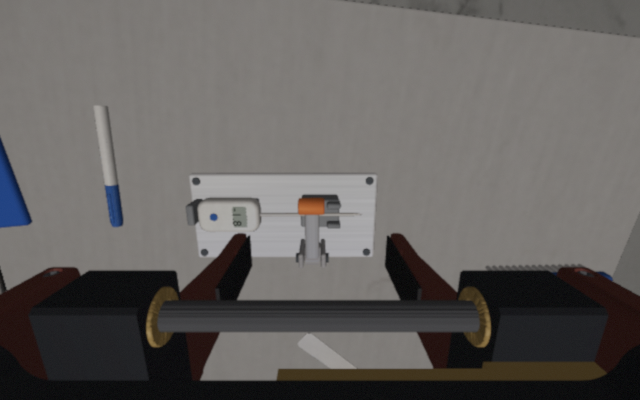

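The wrist view shows the holder square to the jaws, with the orange grip at (312, 207), the head at (230, 214), and the probe running right to (360, 214).

```bash
python3 - <<'E'
from h import *
c=cap('wrist');t=cap('top');s=cap('side');o=arm.get_obs()
m=blob(c,(2,130,80),(20,255,255),(285,190,340,225));v,u=np.nonzero(m);print('px',u.min(),u.max(),v.min(),v.max(),u.mean(),v.mean())
gu,gv=(u.min()+u.max())/2,(v.min()+v.max())/2
print('depth',pt(c,gu,gv),pt(c,gu,gv,.068))
ms=blob(s,(2,130,80),(20,255,255),(285,150,310,175));vs,us=np.nonzero(ms)
print('n side',len(us))
mt=blob(t,(2,140,90),(20,255,255),(205,205,245,240));vt,ut=np.nonzero(mt);print(len(ut))
L=[(c,gu,gv)]
if len(us)>15:L.append((s,us.mean(),vs.mean()))
if len(ut)>40:L.append((t,ut.mean(),vt.mean()))
print(tri(*L))
z=c['range_z']; print('head depth pts',[pt(c,x,y).round(4) for x,y in [(205,213),(220,213),(230,214),(245,214),(255,214),(230,203),(230,226)]])
print('probe',[pt(c,x,y,.035).round(4) for x,y in [(280,214),(355,214)]])
print(o['tool_pos'],o['tool_rot'])
i=c['frame'][165:280,180:390];cv2.imwrite('pics/w1z.png',cv2.resize(i,None,fx=3.8,fy=3.8,interpolation=cv2.INTER_CUBIC))
E
```

```text
px 297 322 199 214 309.80845771144277 206.47761194029852
depth [0.46711708 0.2208751  0.0708417 ] [0.46795075 0.22088183 0.068     ]
n side 24
18
(array([0.46884744, 0.22090871, 0.06683316]), [np.float64(0.0005324857482757792), np.float64(0.0005324857482757608)])
head depth pts [array([0.4942, 0.1172, 0.0415]), array([0.4922, 0.1325, 0.0424]), array([0.4918, 0.1427, 0.0432]), array([0.4897, 0.1579, 0.0445]), array([0.4894, 0.1674, 0.042 ]), array([0.4807, 0.1421, 0.0422]), array([0.5049, 0.1429, 0.0424])]
probe [array([0.489 , 0.1916, 0.035 ]), array([0.4804, 0.2683, 0.035 ])]
[0.46800578 0.22894647 0.18481427] [-0.05502852  1.57060077  0.05541858]
```

View pics/w1z.png

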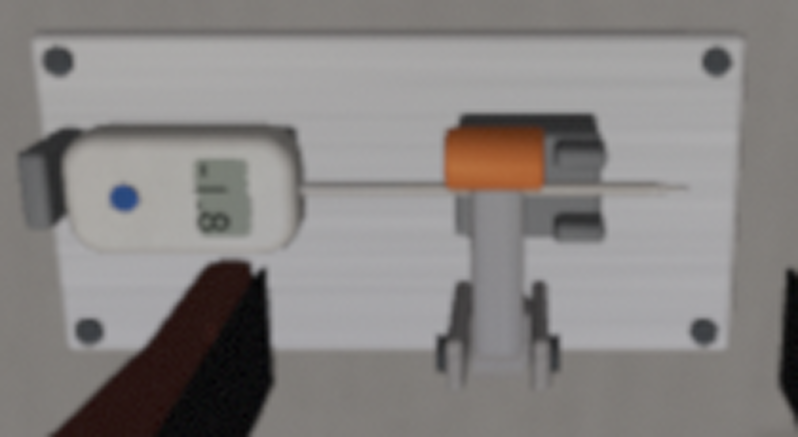

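```bash
python3 -m handwheel '[[50,0.05,-0.25,-1,0,0,0],[50,0.05,-0.25,-1.8,0,0,0],[50,0.05,-0.25,-2.4,0,0,0],[50,0.05,-0.25,-2.9,0,0,0],[50,0.05,-0.25,-3.3,0,0,0],[50,0.05,-0.25,-3.6,0,0,0],[50,0.05,-0.25,-3.8,0,0,0],[50,0.05,-0.25,-3.8,0,0,0],[50,0.05,-0.25,-3.8,0,0,0]]' 15
python3 - <<'E'
from h import *
c=cap('wrist','w2.png');s=cap('side');cv2.imwrite('pics/s2.png',cv2.resize(s['frame'][100:220,240:400],None,fx=5,fy=5,interpolation=cv2.INTER_CUBIC))
E
```

```text
t: 3.2
tool_pos: [0.4701, 0.2208, 0.0708]
tool_rot: [-1.712, 1.571, -1.602]
ft_force: [-0.5, -0.1, -0.2]
opening: 0.0503
```

View pics/w2.png

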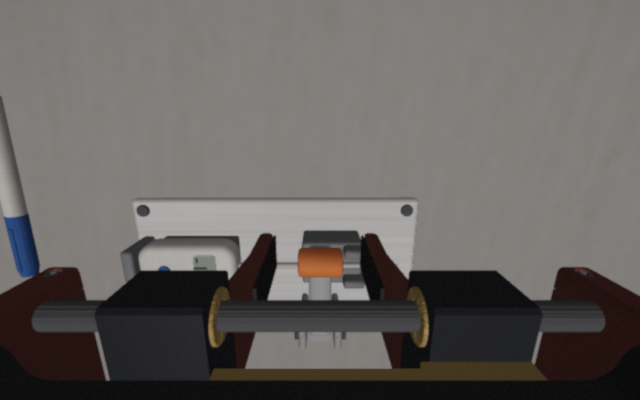

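View pics/s2.png

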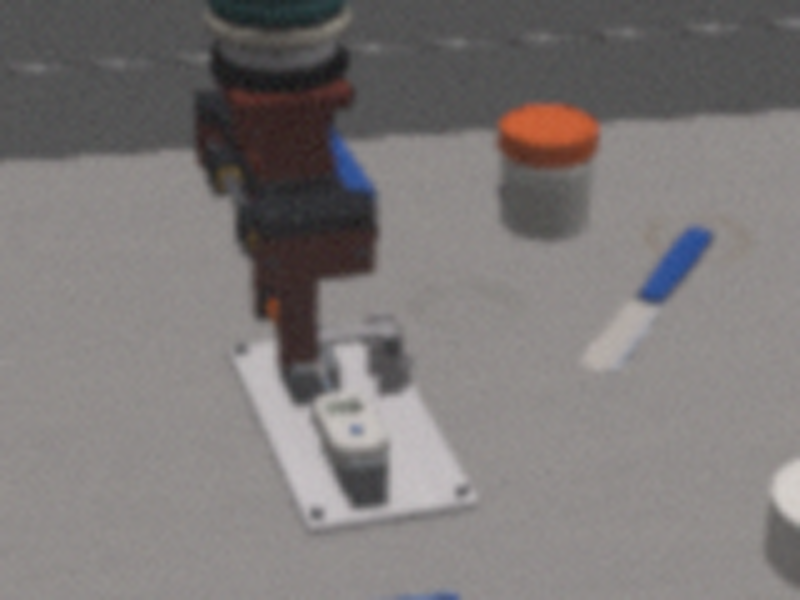

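The grip (321, 262) sits centred between the fingertips (272 and 370), and the fingers straddle it without touching anything. I'll check fore/aft alignment.

```bash
python3 - <<'E'
from h import *
c=cap('wrist');m=blob(c,(2,130,80),(20,255,255),(280,235,360,290));v,u=np.nonzero(m);print(u.min(),u.max(),v.min(),v.max())
print(pt(c,321,(v.min()+v.max())/2,.068),pt(c,321,262),arm.get_obs()['tool_pos'])
for vv in (v.min(),262,v.max()):print(pt(c,321,vv))
E
```

```text
298 342 247 275
[0.46714768 0.22152245 0.068     ] [0.46612491 0.22137682 0.07118862] [0.47063359 0.220875   0.07134063]
[0.4611516  0.22089204 0.063351  ]
[0.46612491 0.22137682 0.07118862]
[0.47487189 0.22238209 0.06901973]
```

```bash
python3 -m handwheel '[[50,-0.08,0.02,-0.05,0,0,0],[22,-0.08,0.02,-0.05,0,0,0],[22,-0.08,0.02,-0.05,0,0,0],[22,-0.08,0.02,-0.05,0,0,0],[22,-0.08,0.02,-0.05,0,0,0],[22,-0.08,0.02,-0.05,0,0,0],[22,-0.08,0.02,-0.05,0,0,0]]' 15
```

```text
t: 3.93
tool_pos: [0.4677, 0.2215, 0.0692]
tool_rot: [1.35, 1.57, 1.459]
ft_force: [-0.4, 2.0, 0.8]
opening: 0.0241
```

```bash
python3 -m handwheel '[[20,0.03,0,0.09,0,0,0],[20,0.07,0.01,0.18,0,0,0],[20,0.11,0.01,0.26,0,0,0],[20,0.16,0.02,0.35,0,0,0],[20,0.26,0.03,0.51,0,0,0],[20,0.37,0.04,0.66,0,0,0],[20,0.5,0.05,0.8,0,0,0],[20,0.64,0.07,0.93,0,0,0],[20,0.79,0.08,1.05,0,0,0],[20,0.95,0.1,1.16,0,0,0],[20,0.95,0.1,1.16,0,0,0],[20,0.95,0.1,1.16,0,0,0]]' 20
python3 - <<'E'
from h import *
c=cap('wrist','w3.png');s=cap('side');cv2.imwrite('pics/s3.png',cv2.resize(s['frame'][100:220,240:400],None,fx=5,fy=5,interpolation=cv2.INTER_CUBIC))
E
```

```text
t: 4.93
tool_pos: [0.4958, 0.2245, 0.1047]
tool_rot: [2.639, 1.57, 2.747]
ft_force: [-4.1, 4.7, 0.6]
opening: 0.0236
```

View pics/w3.png

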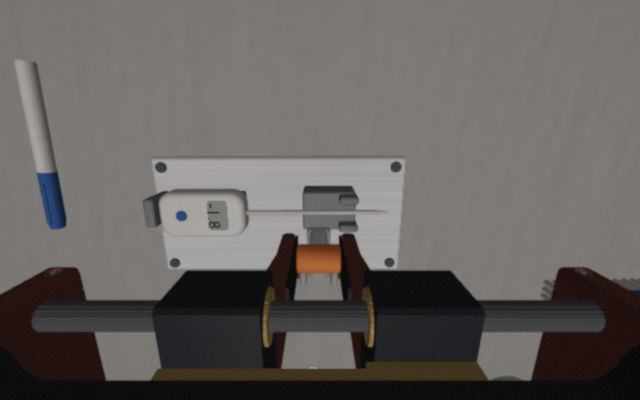

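View pics/s3.png

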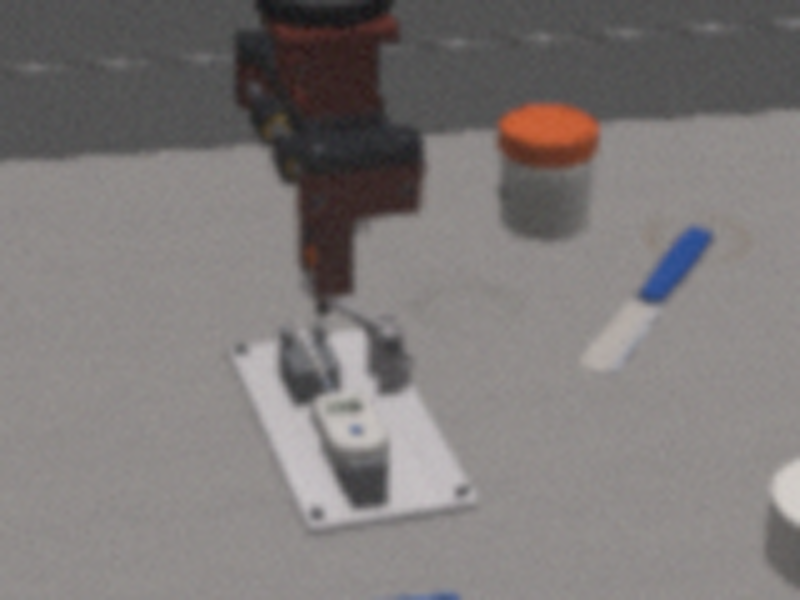

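The finger follows, with the grip still centred in the jaws at (318, 259) and the thermometer still lying in the holder. I'll carry it on past centre.

```bash
python3 -m handwheel '[[20,0.17,0.03,0.09,0,0,0],[20,0.35,0.06,0.16,0,0,0],[20,0.53,0.08,0.22,0,0,0],[20,0.71,0.1,0.27,0,0,0],[20,0.9,0.12,0.29,0,0,0],[20,1.09,0.14,0.3,0,0,0],[20,1.29,0.16,0.3,0,0,0],[20,1.48,0.18,0.27,0,0,0],[20,1.66,0.2,0.23,0,0,0],[20,1.85,0.22,0.18,0,0,0],[20,2.02,0.24,0.11,0,0,0],[20,2.02,0.24,0.11,0,0,0]]' 20
python3 - <<'E'
from h import *
c=cap('wrist','w4.png');s=cap('side');cv2.imwrite('pics/s4.png',cv2.resize(s['frame'][100:220,240:400],None,fx=5,fy=5,interpolation=cv2.INTER_CUBIC))
E
```

```text
t: 6.03
tool_pos: [0.56, 0.2317, 0.1092]
tool_rot: [0.037, 1.565, 0.146]
ft_force: [1.6, 2.5, 5.6]
opening: 0.0239
```

View pics/w4.png

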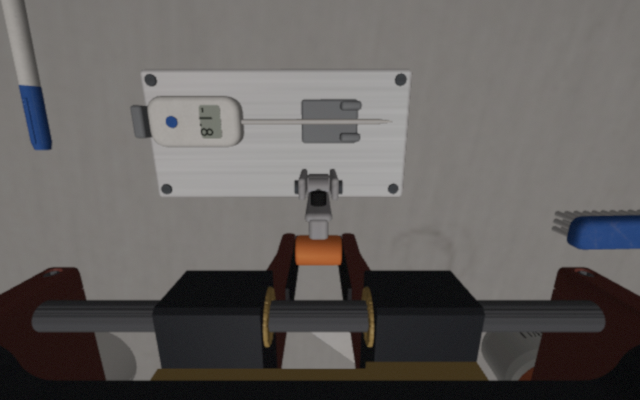

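View pics/s4.png

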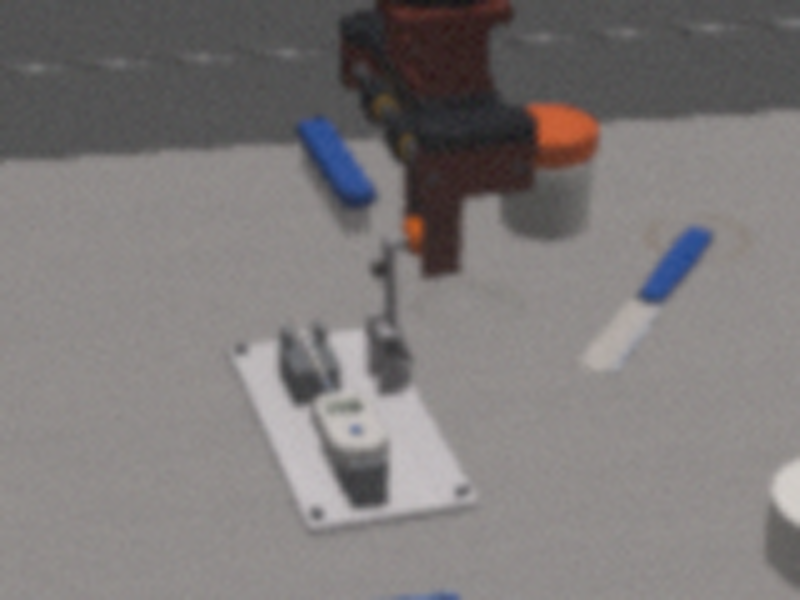

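The finger is past upright and the thermometer hasn't moved. Release, hold briefly, then rise straight up.

```bash
python3 -m handwheel '[[30,0,0,0,0,0,0],[45,0,0,0,0,0,0],[55,0,0,0,0,0,0],[55,0,0,0,0,0,0],[55,0,0,0.3,0,0,0],[55,0,0,1,0,0,0],[55,0,0,2,0,0,0],[55,-0.5,-0.5,3,0,0,0],[70,-1.5,-1.5,3,0,0,0],[70,-1.9,-2.5,3,0,0,0],[70,-1.9,-2.5,3,0,0,0],[70,-1.9,-2.5,3,0,0,0]]' 20
python3 - <<'E'
from h import *
o=arm.get_obs();print(o['tool_pos'],o['ft_force'])
c=cap('wrist','w5.png');s=cap('side');cv2.imwrite('pics/s5.png',cv2.resize(s['frame'][100:220,240:400],None,fx=5,fy=5,interpolation=cv2.INTER_CUBIC))
for d in optics.look_for('thermometer','wrist')[:2]: print(d)
E
```

```text
t: 7.13
tool_pos: [0.4991, 0.1554, 0.198]
tool_rot: [-0.406, 1.57, -0.299]
ft_force: [0.0, 0.3, 0.7]
opening: 0.0698
[0.4990984  0.15542502 0.19803605] [0.00278642 0.30030326 0.74241798]
{'box': [276.0, 176.0, 429.0, 202.8], 'score': 0.7}
```

View pics/w5.png

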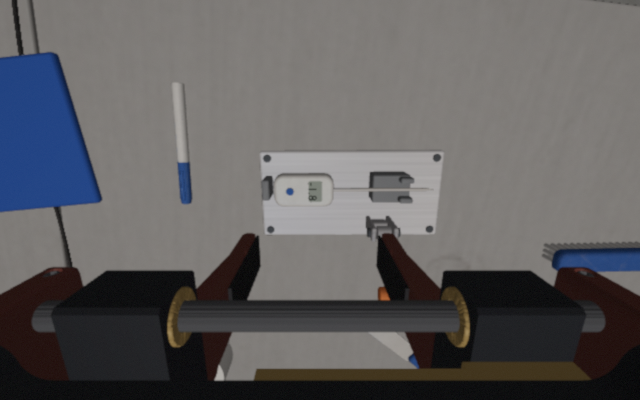

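View pics/s5.png

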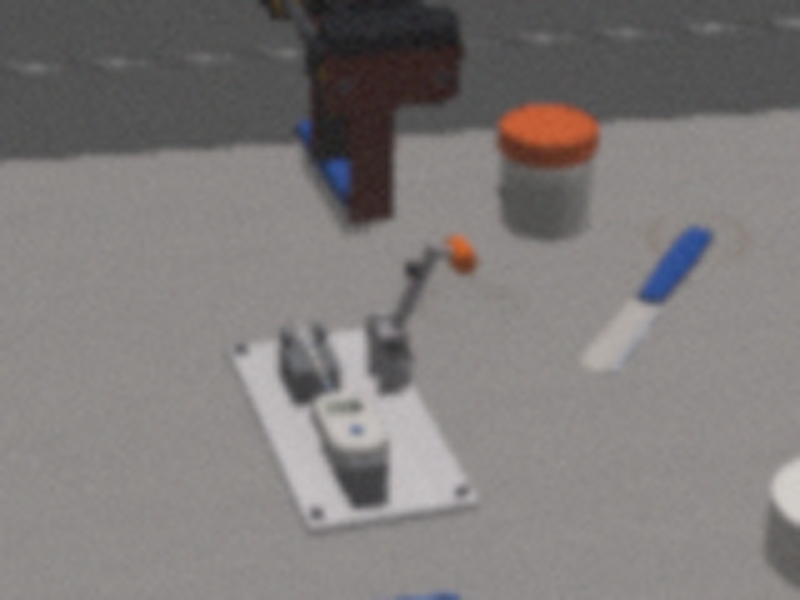

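The finger stands open by itself (orange at (461, 253) in the side crop), and the thermometer still lies in the holder. Next: measure the head and board, and check joint 6 for the quarter turn.

```bash
python3 - <<'E'
from h import *
o=arm.get_obs();print(o['q'].round(3),o['tool_pos'],o['tool_rot'])
c=cap('wrist');t=cap('top');s=cap('side')
def head(c,box):
    l,tp,r,b=box;f=c['frame'][tp:b,l:r].astype(int)
    return f
i=c['frame'][140:245,250:450];cv2.imwrite('pics/w5z.png',cv2.resize(i,None,fx=4,fy=4,interpolation=cv2.INTER_CUBIC))
zz=c['range_z']
# height map for the head
P=[]
for v in range(165,215):
  for u in range(262,345):
    p=pt(c,u,v)
    if .036<p[2]<.05: P.append((u,v,*p))
P=np.array(P);q=P[:,2:4].astype(np.float32);print(len(P),cv2.minAreaRect(q),P[:,2:5].mean(0),np.median(P[:,4]))
for n,cc in (('top',t),('side',s)):
    for d in optics.look_for('thermometer',n)[:1]:print(n,d)
E
```

```text
[ 0.172  0.301  1.73   0.     1.109 -1.508] [0.5007011  0.15708922 0.19752251] [0.24108738 1.56971854 0.35000192]
1992 ((0.4946540594100952, 0.1398923248052597), (0.03315356373786926, 0.08585236221551895), 6.5779128074646) [0.49442449 0.13761413 0.04215857] 0.04253860556470701
top {'box': [202.9, 209.3, 281.5, 225.2], 'score': 0.6}
side {'box': [301.7, 175.1, 319.3, 193.8], 'score': 0.72}
```

View pics/w5z.png

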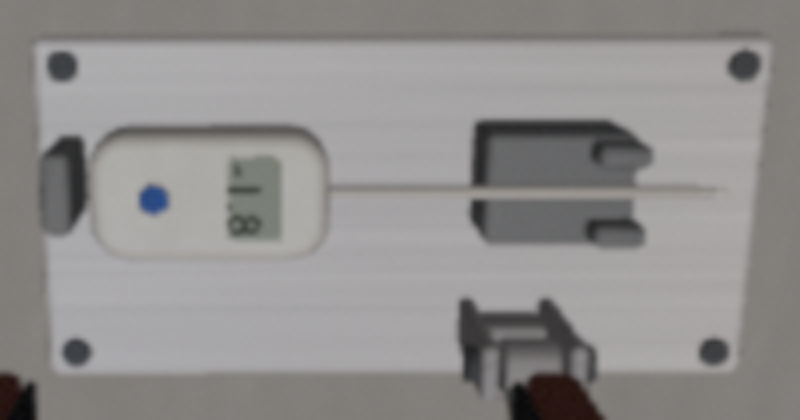

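```bash
python3 -c "
from h import *
c=cap('wrist');print(pt(c,302.5,188.5,.041),pt(c,273,188.5,.038),pt(c,332,188.5,.038))"
python3 -m handwheel '[[70,0,0,0,0,0,-1.3],[70,0,-0.1,0,0,0,-2.6],[70,0,-0.2,0,0,0,-3.9],[70,0,-0.3,0,0,0,-5.2],[70,0,-0.5,0,0,0,-6.5],[70,-0.1,-0.5,0,0,0,-7.8],[70,-0.2,-0.5,0,0,0,-9],[70,-0.2,-0.5,0,0,0,-10.3],[70,-0.2,-0.5,0,0,0,-11.6],[70,-0.2,-0.5,0,0,0,-12.9],[70,-0.2,-0.5,0,0,0,-14.2],[70,-0.2,-0.5,0,0,0,-15.5]]' 20
python3 -m handwheel '[[70,0,0,-0.3,0,0,-1.3],[70,0,0,-0.7,0,0,-2.5],[70,0,0,-1,0,0,-2.5],[70,0,0,-1.2,0,0,-2.5],[70,0,0,-1.2,0,0,-2.5],[70,0,0,-1.2,0,0,-2.5]]'
python3 - <<'E'
from h import *
from scipy.spatial.transform import Rotation as R
o=arm.get_obs();r=R.from_euler('xyz',o['tool_rot']).as_matrix();print(o['q'].round(3),o['tool_pos'],'jaw',np.degrees(np.arctan2(r[1,1],r[0,1])),r[:,0].round(3))
c=cap('wrist','w6.png')
E
```

```text
[0.49349295 0.1396144  0.041     ] [0.49754386 0.10914643 0.038     ] [0.49082976 0.16990734 0.038     ]
t: 8.58
tool_pos: [0.4938, 0.1416, 0.1971]
tool_rot: [-1.731, 1.57, -2.981]
ft_force: [-0.5, 0.1, -1.1]
opening: 0.0695
t: 9.08
tool_pos: [0.4936, 0.1415, 0.1609]
tool_rot: [-1.57, 1.57, -3.029]
ft_force: [0.0, 0.4, -0.7]
opening: 0.0701
[0.145 0.333 1.793 0.    1.017 0.033] [0.49356814 0.14148968 0.16089352] jaw 6.362506716198017 [-0.001 -0.    -1.   ]
```

View pics/w6.png

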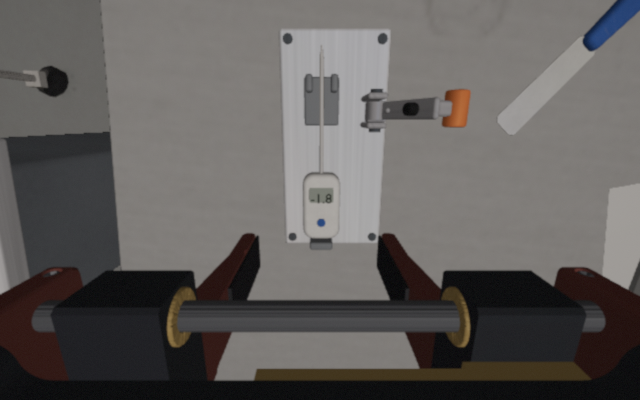

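The wrist view shows the thermometer upright in the image: head (303–340, 172–239), probe up to (321, 45), and the open finger with its orange grip at (457, 108).

```bash
python3 - <<'E'
from h import *
o=arm.get_obs();c=cap('wrist');t=cap('top')
P=[]
for v in range(165,245):
  for u in range(295,350):
    p=pt(c,u,v)
    if .036<p[2]<.05: P.append((u,v,*p))
P=np.array(P);k=P[:,1]<236;q=P[k,2:4].astype(np.float32);print(cv2.minAreaRect(q),np.median(P[:,4]),P[:,0].min(),P[:,0].max())
print('head c',pt(c,321.5,206,.041),'L/R',pt(c,303,206,.038),pt(c,340,206,.038),'ends',pt(c,321.5,172,.038),pt(c,321.5,239,.038))
a,b=pt(c,321,165,.034),pt(c,321,55,.034);print('yaw',np.degrees(np.arctan2(*(b-a)[1::-1])),a,b)
print(tri((c,321.5,206),(t,264.2,214.6)))
print(o['tool_pos'])
E
```

```text
((0.4953314960002899, 0.14434383809566498), (0.03344397246837616, 0.06560967117547989), 5.593102931976318) 0.042605247575684624 303.0 339.0
head c [0.49613984 0.14000183 0.041     ] L/R [0.47920292 0.13723503 0.038     ] [0.51333742 0.14104234 0.038     ] ends [0.49264728 0.17076039 0.038     ] [0.5000216  0.10640716 0.038     ]
yaw 96.51066128838478 [0.49158787 0.1763972  0.034     ] [0.4813033  0.26651458 0.034     ]
(array([0.49606881, 0.13925329, 0.03821004]), [np.float64(0.00019897299811656472), np.float64(0.00019897299811650904)])
[0.49390679 0.14151357 0.1613136 ]
```

```bash
python3 -m handwheel '[[60,0.06,-0.06,-1,0,0,0],[60,0.06,-0.06,-1.8,0,0,0],[60,0.06,-0.06,-2.5,0,0,0],[60,0.06,-0.06,-3,0,0,0],[60,0.06,-0.06,-3.3,0,0,0],[60,0.06,-0.06,-3.5,0,0,0],[60,0.06,-0.06,-3.66,0,0,0],[60,0.06,-0.06,-3.66,0,0,0],[60,0.06,-0.06,-3.66,0,0,0]]' 15
python3 - <<'E'
from h import *
c=cap('wrist','w7.png');s=cap('side');cv2.imwrite('pics/s7.png',cv2.resize(s['frame'][100:220,240:400],None,fx=5,fy=5,interpolation=cv2.INTER_CUBIC))
E
```

```text
t: 9.98
tool_pos: [0.4961, 0.1397, 0.052]
tool_rot: [1.614, 1.57, 0.152]
ft_force: [-0.1, -0.0, -0.2]
opening: 0.0599
```

View pics/w7.png

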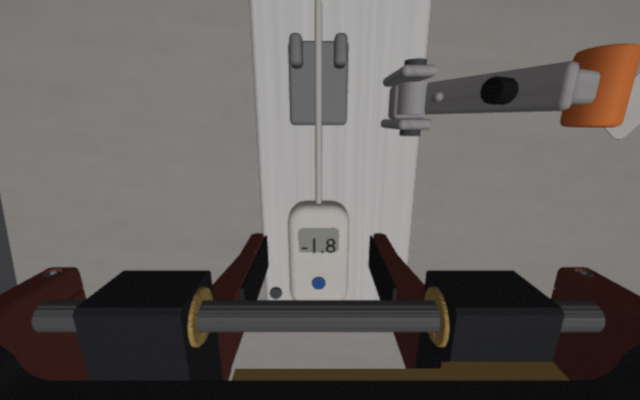

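View pics/s7.png

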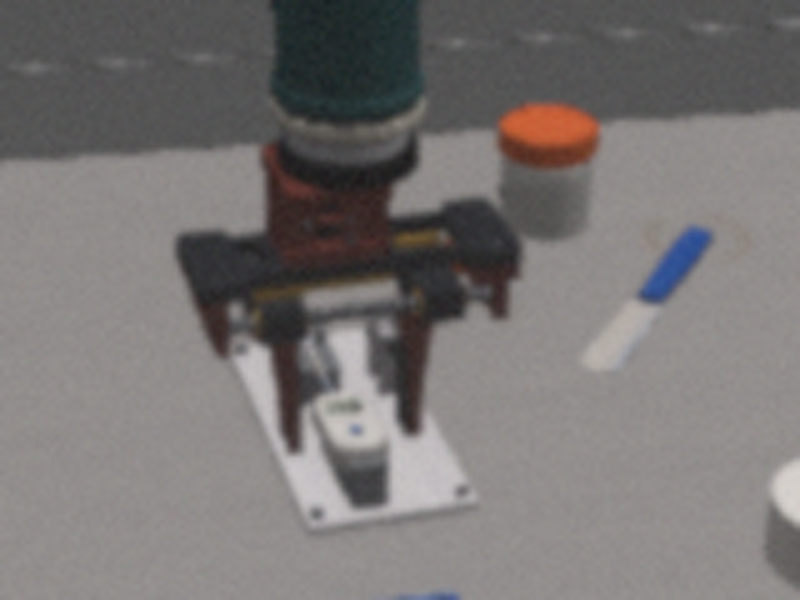

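The jaws straddle the head (290–348) evenly. Close and lift straight up.

```bash
python3 -m handwheel '[[60,0,0,-0.03,0,0,0],[30,0,0,-0.03,0,0,0],[30,0,0,-0.03,0,0,0],[30,0,0,-0.03,0,0,0],[30,0,0,-0.03,0,0,0],[30,0,0,-0.03,0,0,0],[30,0,0,-0.03,0,0,0],[30,0,0,-0.03,0,0,0]]' 20
python3 -m handwheel '[[30,0,0,0.1,0,0,0],[30,0,0,0.25,0,0,0],[30,0,0,0.5,0,0,0],[30,0,0,0.8,0,0,0],[30,0,0,1.2,0,0,0],[30,0,0,1.7,0,0,0],[30,0,0,2.2,0,0,0],[30,0,0,2.7,0,0,0],[30,0,0,3,0,0,0],[30,0,0,3,0,0,0],[30,0,0,3,0,0,0]]'
python3 - <<'E'
from h import *
c=cap('wrist','w8.png');s=cap('side');cv2.imwrite('pics/s8.png',cv2.resize(s['frame'][100:220,240:400],None,fx=5,fy=5,interpolation=cv2.INTER_CUBIC))
E
```

```text
t: 10.75
tool_pos: [0.4957, 0.1396, 0.0506]
tool_rot: [1.542, 1.571, 0.08]
ft_force: [-1.0, -0.5, 0.6]
opening: 0.033
t: 11.67
tool_pos: [0.496, 0.1397, 0.1412]
tool_rot: [1.604, 1.569, 0.142]
ft_force: [0.2, -1.2, -0.8]
opening: 0.0335
```

View pics/w8.png

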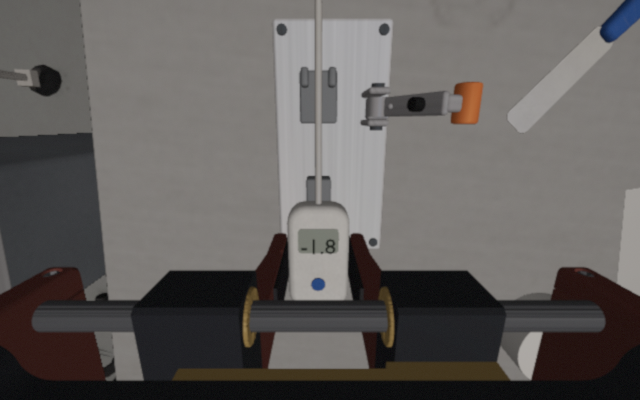

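View pics/s8.png

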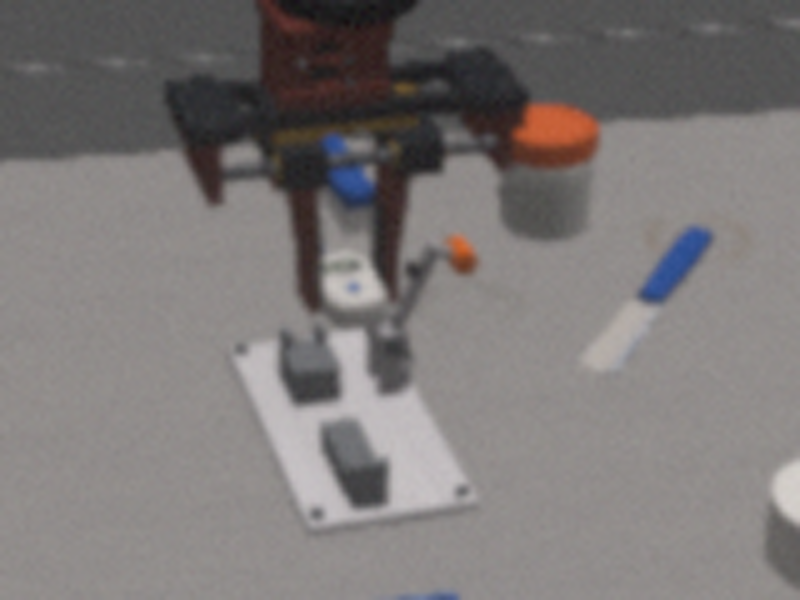

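The thermometer is held level at 117 mm or so, and the finger stays open. Now carry it to the board.

```bash
python3 -m handwheel '[[30,0,-0.2,0,0,0,0],[30,0,-0.6,0,0,0,0],[30,0,-1.2,0,0,0,0.1],[30,0,-2,0,0,0,0.2],[30,0.05,-2.8,0,0,0,0.3],[30,0.05,-3.6,0,0,0,0.4],[30,0.05,-4.4,0,0,0,0.5],[30,0.1,-5.2,0,0,0,0.6],[30,0.1,-6,0,0,0,0.7],[30,0.1,-6.8,0,0,0,0.8],[30,0.1,-7.6,0,0,0,0.9],[30,0.1,-8.4,0,0,0,1.1]]'
python3 -m handwheel '[[30,0,-0.8,0,0,0,0],[30,0.05,-1.6,0,0,0,0],[30,0.05,-2.4,0,0,0,0],[30,0.05,-3.2,0,0,0,0],[30,0.08,-4,-0.2,0,0,0],[30,0.08,-4.7,-0.4,0,0,0],[30,0.08,-5.2,-0.7,0,0,0],[30,0.08,-5.5,-1,0,0,0],[30,0.08,-5.73,-1.3,0,0,0],[30,0.08,-5.73,-1.5,0,0,0],[30,0.08,-5.73,-1.5,0,0,0],[30,0.08,-5.73,-1.5,0,0,0]]'
python3 - <<'E'
from h import *
from scipy.spatial.transform import Rotation as R
o=arm.get_obs();r=R.from_euler('xyz',o['tool_rot']).as_matrix();print(o['q'].round(3),o['tool_pos'],o['ft_force'],np.degrees(np.arctan2(r[1,1],r[0,1])))
c=cap('wrist','w9.png');s=cap('side');cv2.imwrite('pics/s9.png',cv2.resize(s['frame'][190:350,230:430],None,fx=4,fy=3.7,interpolation=cv2.INTER_CUBIC));t=cap('top')
cv2.imwrite('pics/t9.png',t['frame'])
E
```

```text
t: 12.77
tool_pos: [0.4976, -0.1144, 0.1399]
tool_rot: [-1.919, 1.569, 2.998]
ft_force: [-0.5, -0.2, -0.2]
opening: 0.0333
t: 13.77
tool_pos: [0.5004, -0.283, 0.0948]
tool_rot: [-2.488, 1.568, 2.429]
ft_force: [-0.2, 0.1, -1.3]
opening: 0.0333
[-0.635  0.497  1.716  0.     0.931 -0.84 ] [ 0.50036751 -0.28296876  0.09479712] [-0.24777517  0.06698324 -1.27476396] 11.76983439831971
```

View pics/w9.png

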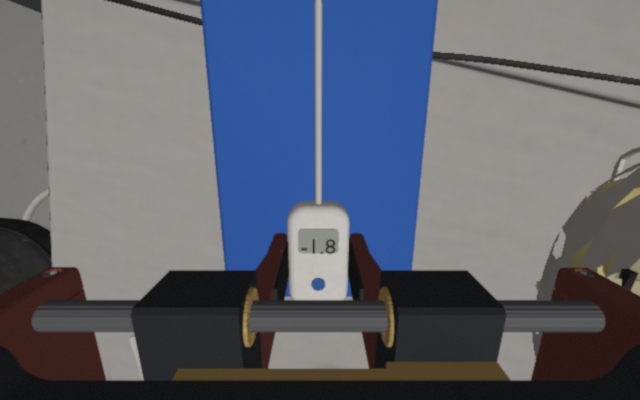

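View pics/s9.png

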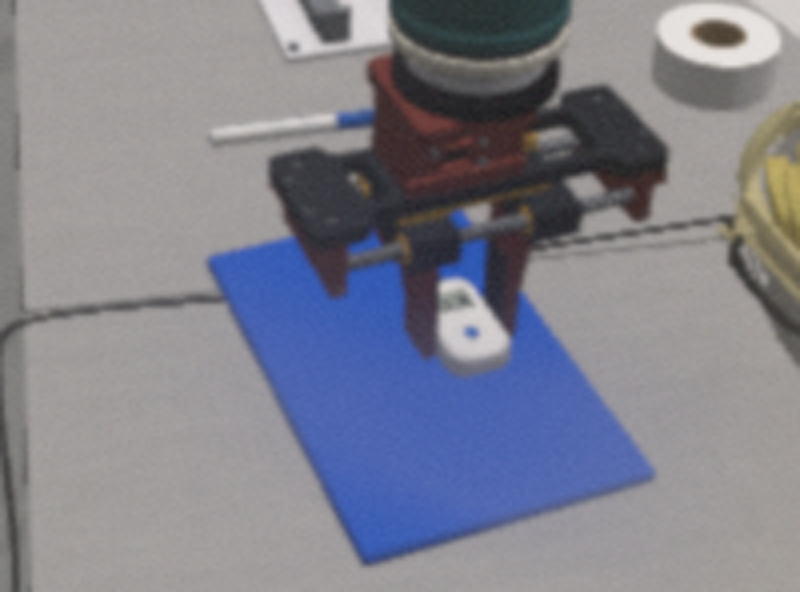

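The thermometer hangs display up and parallel to the board, centred across it (board edges at about 215 and 425, probe at 319). Lower it.

```bash
python3 -c "
from h import *
c=cap('top');print([pt(c,u,v).round(3) for u,v in [(425,115),(460,135),(520,125),(405,80)]])"
python3 -m handwheel '[[30,0,0,-0.4,0,0,0],[30,0,0,-0.8,0,0,0],[30,0,0,-1.1,0,0,0],[30,0,0,-1.35,0,0,0],[30,0,0,-1.55,0,0,0],[30,0,0,-1.7,0,0,0],[30,0,0,-1.8,0,0,0],[30,0,0,-1.85,0,0,0],[30,0,0,-1.88,0,0,0],[30,0,0,-1.88,0,0,0],[30,0,0,-1.88,0,0,0]]'
python3 - <<'E'
from h import *
c=cap('wrist','w10.png');s=cap('side');cv2.imwrite('pics/s10.png',cv2.resize(s['frame'][190:350,230:430],None,fx=4,fy=3.7,interpolation=cv2.INTER_CUBIC))
print(arm.get_obs()['ft_force'],arm.get_obs()['tool_pos'])
E
```

```text
[array([ 0.693, -0.187,  0.116]), array([ 0.655, -0.259,  0.108]), array([ 0.563, -0.249,  0.45 ]), array([ 0.768, -0.148,  0.113])]
t: 14.88
tool_pos: [0.5011, -0.2844, 0.0394]
tool_rot: [0.51, 1.57, -0.856]
ft_force: [-0.2, 0.4, -0.6]
opening: 0.0332
[-0.06621982 -0.36641539 -0.90653654] [ 0.5011636  -0.28441013  0.03941741]
```

View pics/w10.png

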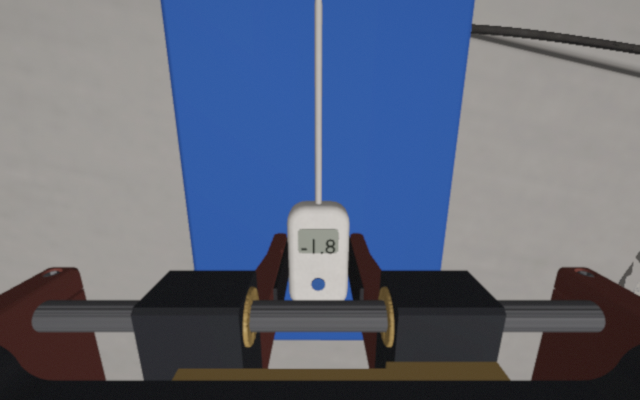

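```bash
python3 -m handwheel '[[30,0,0,-0.04,0,0,0],[30,0,0,-0.08,0,0,0],[30,0,0,-0.1,0,0,0],[30,0,0,-0.1,0,0,0]]'
python3 -m handwheel '[[30,0,0,-0.02,0,0,0],[30,0,0,-0.04,0,0,0],[30,0,0,-0.04,0,0,0]]'
```

```text
t: 15.32
tool_pos: [0.5009, -0.2842, 0.0359]
tool_rot: [-2.185, 1.57, 2.732]
ft_force: [0.4, -0.4, -0.5]
opening: 0.0338
t: 15.57
tool_pos: [0.5009, -0.2842, 0.0348]
tool_rot: [-2.206, 1.571, 2.711]
ft_force: [0.1, 0.6, -1.6]
opening: 0.0334
```

```bash
python3 -m handwheel '[[30,0,0,-0.02,0,0,0],[30,0,0,-0.03,0,0,0],[30,0,0,-0.03,0,0,0]]'; python3 - <<'E'
from h import *
f=[]
for _ in range(4): s=cap('side');f.append(arm.get_obs()['ft_force'])
print(np.mean(f,0),arm.get_obs()['tool_pos']);cv2.imwrite('pics/s11.png',cv2.resize(s['frame'][220:320,290:400],None,fx=6,fy=6,interpolation=cv2.INTER_CUBIC))
E
```

```text
t: 15.82
tool_pos: [0.501, -0.2843, 0.0346]
tool_rot: [-0.629, 1.571, -1.995]
ft_force: [-1.4, 0.8, 4.4]
opening: 0.0337
[-1.22842817  0.58213648  4.96409363] [ 0.5009702  -0.28426571  0.03458578]
```

View pics/s11.png

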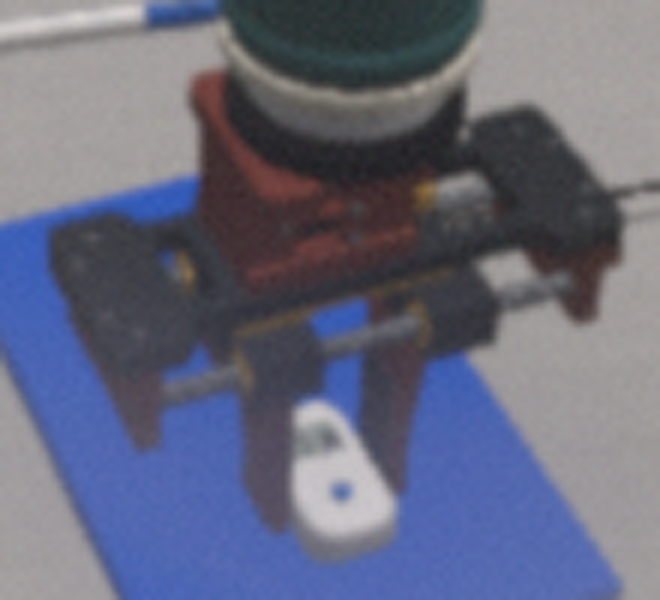

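The force is now +5 N upward, so it rests on the board. Open gently and retreat straight up.

```bash
python3 -m handwheel '[[38,0,0,0,0,0,0],[45,0,0,0,0,0,0],[60,0,0,0,0,0,0],[60,0,0,0,0,0,0],[60,0,0,0.2,0,0,0],[60,0,0,0.6,0,0,0],[60,0,0,1.2,0,0,0],[60,0,0,2.2,0,0,0],[60,0,0,3.4,0,0,0],[60,0,0,4.6,0,0,0],[60,0,0,5.5,0,0,0],[60,0,0,5.5,0,0,0]]'
python3 -m handwheel '[[60,0,-1,0,0,0,0],[60,0,-2,0,0,0,0],[60,0,-3,0,0,0,0],[60,0,-3,0,0,0,0],[60,0,-3,0,0,0,0]]'
python3 - <<'E'
from h import *
c=cap('wrist','w12.png');s=cap('side','s12.png');print(arm.get_obs()['ft_force'],arm.get_obs()['tool_pos'])
for n in ('wrist','side'):
  for q in ('thermometer','hold_finger','board'):
    for d in optics.look_for(q,n)[:1]: print(n,q,d)
E
```

```text
t: 17.02
tool_pos: [0.5042, -0.2865, 0.2064]
tool_rot: [0.725, 1.559, -0.641]
ft_force: [0.2, -0.8, -0.2]
opening: 0.06
t: 17.43
tool_pos: [0.5007, -0.3755, 0.1992]
tool_rot: [0.663, 1.571, -0.706]
ft_force: [0.5, -0.5, -1.0]
opening: 0.0603
[-0.32663786 -0.30003493  0.36077665] [ 0.50048602 -0.37331312  0.19885461]
wrist thermometer {'box': [320.8, 0.9, 353.3, 134.7], 'score': 0.94}
wrist board {'box': [256.6, 1.9, 419.8, 175.1], 'score': 0.95}
side thermometer {'box': [333.3, 285.9, 357.0, 313.3], 'score': 0.62}
side hold_finger {'box': [320.2, 148.5, 333.3, 160.3], 'score': 0.57}
side board {'box': [283.7, 250.0, 393.8, 338.9], 'score': 0.78}
```

View pics/w12.png

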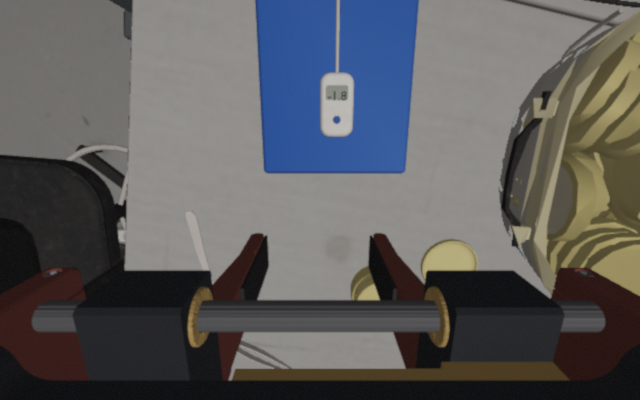

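View pics/s12.png

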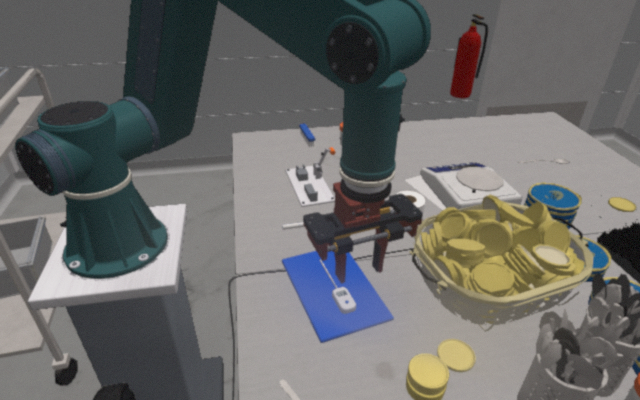

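The wrist view shows the head at (337, 104) inside the board, display up. In the side view the finger stands open, orange at (330, 151). One last check of the tip end.

```bash
python3 - <<'E'
from h import *
t=cap('top');cv2.imwrite('pics/t13.png',cv2.resize(t['frame'][130:300,190:520],None,fx=2.4,fy=2.4,interpolation=cv2.INTER_CUBIC))
s=cap('side');cv2.imwrite('pics/s13.png',cv2.resize(s['frame'][130:345,270:400],None,fx=2.7,fy=2.7,interpolation=cv2.INTER_CUBIC))
E
```

```text
(no output)
```

View pics/t13.png

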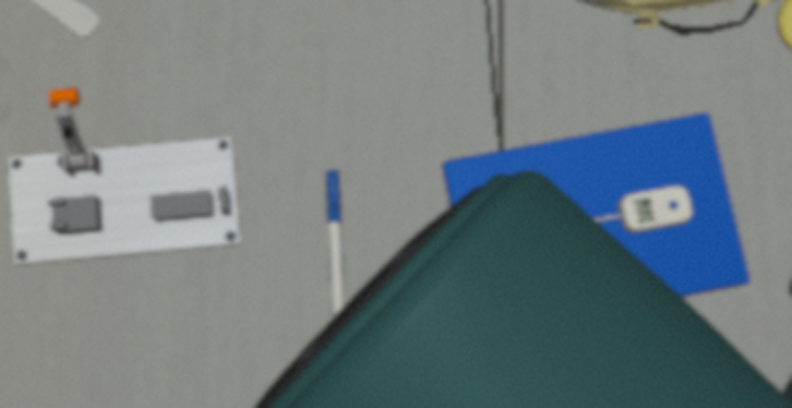

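View pics/s13.png

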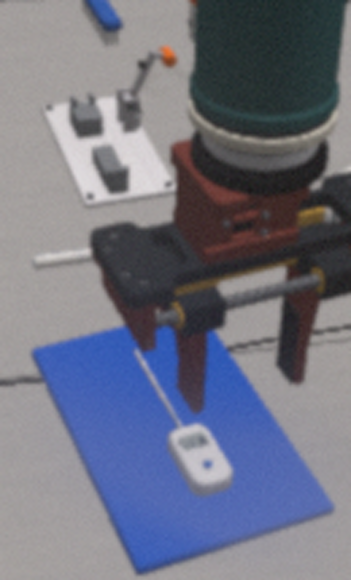

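The side view shows the probe tip at (137, 352), inside the board. The top view shows the holder empty and the finger open, orange at (63, 97).

```bash
python3 -c "
from station import arm
print(arm.job_done(), arm.get_obs()['t'])"
```

```text
the job is handed in; nothing more can be done
the job is handed in; nothing more can be done
```

The thermometer is lying lengthways on the blue board with its display up, and the hold-down finger is standing open. I handed the job in at about 17.5 s.

- **Finger:** I pinched the orange grip, swung the finger along its arc to about 1.66 rad and let go. It snapped fully open and stayed there. The thermometer was still lying in the holder at that point.
- **Thermometer:** I gripped the head, lifted it straight up and carried it level to the board. I lowered it until the wrist felt about 5 N of contact, then released it and backed away upwards.
- **Last checks:** The side and wrist views together show the whole thermometer inside the board's edges, roughly centred. The side and top views show the holder empty and the finger open. The gripper was clear of everything, with wrist force at noise level.
- **Less certain:** The arm hid the probe tip from the top camera, so the tip's place on the board rests on the side view alone. The different measurements of the grip and head positions disagreed by 2 to 4 mm; I corrected for this with close wrist views before each grasp.

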